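Fold and pack away the desktop scanner kit

ROBOT

A 6-joint arm with a two-finger parallel gripper is mounted at the origin on the work surface. World frame = base frame: x ahead of the robot, y to its left, z up, the work surface at z = 0. Lengths are in m, angles in rad, forces in N, time in s.
With the tool pointing down it reaches from about 0.35 to 0.975 m from the base axis. Payload 7.1 kg.
Tool frame: the origin (TCP) lies midway between the tips of the shut fingers; the grasp point (between the pads) lies 19 mm behind it; z points along the fingers, y is the line along which they close (so a half turn about z gives the same grasp; the last joint's range is limited). The gripper opens to 88 mm and grips with 3 to 60 N. Pads are 20 mm wide; open, the fingers measure 115 mm over their backs; the gripper's body (75 mm by 178 mm) begins 61 mm behind the grasp point.
Start: joints at [1.113, 0.423, 1.63, -0, 1.089, -0.019], TCP at [0.266, 0.566, 0.223] pointing down, gripper open.
Joint ranges: [-3, 3], [-0.9, 2.11], [0.09, 2.58], [-1.31, 4.45], [0.11, 2.69], [-2.54, 2.54]. Speed limits (rad/s): [2.39, 2.39, 3.01, 3.14, 3.14, 3.14].

INTERFACE

Orientations are given as a unit quaternion [x, y, z, w].
In Python, from rig import ctrl gives the robot as it stands.
- The arm moves only by the shell command python3 -m handwheel 'ROWS' [FORCE]. ROWS is a JSON object of lists of equal length, an entry for each row: "twist": the turn, a rotation vector about the tool's x, y, z in degrees, a list of three; "travel": the shift along the tool's x, y, z in m, a list of three; "gripper": the finger opening in m, from 0 to 0.0878. A call has 1 to 8 rows; each row shifts and turns the commanded pose from where the row before left it, along the tool's axes as they then stand; what a row does not reach is not made up. A row lasts 1/8 s, in which the tool goes at most 62.5 mm and 10.7 degrees, less where a joint would pass 70% of its speed; a pose out of reach is approached as far as the arm can. A call is refused whole if a number of a shift passes 0.0625 or a number of a turn 10.7, either way. A call with a gripper value outside its range is refused whole. The fingers move at their own pace and stop on an object; FORCE is the grip in N (left out, the last holds). Time passes only in rows, so rows that do not move let the fingers close. It gives the time, the measured TCP pose, the force, the opening and the grip force at its end, in the units of the state.
- ctrl.sense(): the state, without advancing time (a new reading comes with each control period).
- ctrl.camera(name): name is "side" or "top" or "wrist"; returns a dict with "color" (480x640x3 uint8, red, green, blue), "depth" (480x640 float32, m along the optical axis (not along the pixel's ray), 0 where there is no reading), "fx", "fy", "cx", "cy" (pixels), "world_to_cam" (4x4, takes a point from world to camera coordinates); the wrist camera has in their place "tool_from_camera" (4x4, takes a point from camera to tool coordinates, whose origin is the TCP and whose axes are the flange's). Camera axes: x right, y down, z forward; pixel columns grow to the right and rows downward; lengths in m; the calibration is good to about 2 mm. A picture is of the moment at which its call begins: read the wrist's pose just before it.
- ctrl.finish_job(): hands the job in; it is judged then, once.
The state is a dict: "clock": time; "joint_pos": joint angles; "dq": joint speeds; "tau": joint torques, N m; "tcp_pos": TCP position; "tool_rot": TCP orientation; "wrist_force": force on the tool from outside, world axes, zero at the start; "wrist_torque": the same for the moment, N m; "grip_width": finger opening in m; "grip_force": force on a finger pad.
Only numpy, scipy, OpenCV 4.12 (cv2) and the standard library are available. Lean on these libraries where they do the work, as an engineer would, in place of code of your own. Each camera call takes 0.05 s, during which the arm holds its last target. There are 200 camera calls.

TASK

Put the 3D scanner kit away: fold the scanner's arm right down onto its foot and fold the calibration board shut, and lay each, foot or rubber side down, fully home in its own pocket of the sloping case (the scanner in the long deep pocket, the board in the short shallow one). Then close the clear lid of the case fully, and leave the other things on the bench where they are.

Things in the scene. Friction and masses are not known exactly. Their poses are not given: they have to be found in the camera images.
- scanner: Folding desktop scanner, loose, about 0.5 kg: black foot 150 (x) x 54 (y) x 22 (z) mm on rubber pads, with a hinged arm. Origin: centre of the foot's underside; z up, x along the foot away from the hinge, whose axis is parallel to y at x = -66, z = 31 mm. Folded it measures 150 x 54 x 40 mm; grip it across its 54 mm width
- scanner_arm (a joint): Angle (rad) of the scanner's arm: 0 = folded flat along the foot, at a hard stop; 1.57 = upright; up to 2.0. Friction hinge: stays where left, takes about 0.13 N m (1.2 N near the end) plus the arm's small weight to turn
- scanner_arm_end (a point): Middle of the free end of the scanner's arm, 138 mm from the hinge. The arm is 18 mm thick, centred on the hinge line, so its outer face (its top when folded) lies 9 mm out from that line; 26 mm wide, with a camera head 50 mm wide from 98 to 138 mm, lenses on the inner face
- board: Folding calibration board, loose, about 0.33 kg: two leaves 125 x 54 x 10 mm, black with white dots inside, upper one silver outside, joined at a short edge; rubber underneath. Origin: centre of the lower leaf's underside (x from -65 to 65 mm with the hinge); z up, x away from the hinge, axis parallel to y at x = -60, z = 10 mm. Folded: 130 x 54 x 20 mm; grip it across its 54 mm width
- board_leaf (a joint): Angle (rad) of the board's upper leaf: 0 = folded shut, at a hard stop; 1.57 = upright; up to 2.0. Friction hinge: stays where left, takes about 0.11 N m plus the leaf's small weight to turn
- board_leaf_end (a point): Middle of the free end of the board's upper leaf, 125 mm from the hinge, half way through its 10 mm thickness. The leaf's inner face passes through the hinge line; its outer (silver) face lies 10 mm out from it
- case: Tray of the open kit case, black with blue inserts, 184 (x) x 228 (y) x 52 (z) mm, fixed on a grey stand that slopes it 30 degrees. Origin: centre of the tray's underside; x up the slope, towards the lid hinge, y across, z square to the tray, leaning 30 degrees from vertical; rim at z = 52 mm. Pockets along x, open on top; either thing may point up or down the slope in its pocket
- scanner_pocket (a point): Centre of the floor of the scanner's pocket, 160 (x) x 62 (y) mm, 46 mm deep: x 0, y 47, z 6 mm of case. Within 30 mm of the pocket's middle, finger cut-outs about 30 mm wide open both its long sides down to the floor or deeper
- board_pocket (a point): Centre of the floor of the board's pocket, 138 (x) x 62 (y) mm, 26 mm deep: x 0, y -47, z 26 mm of case. Finger cut-outs as for the other pocket; the 32 mm wide one between the two pockets is shared
- case_lid (a joint): Opening angle (rad) of the case's clear lid: 0 = shut on the rim, up to 1.85. Friction hinge: stays where left, takes about 0.26 N m plus its weight (0.22 kg) to turn. It starts at 1.6 to 1.8, about square to the tray, so it leans over it: come into the pockets square to the tray, not from straight above
- lid_edge (a point): Middle of the lid's free edge, 184 mm from the hinge, half way through its thickness. The lid is a flat panel 184 x 228 x 8 mm with dark frame and a 70 x 14 mm tab here. Its hinge line is the tray's upper rim, parallel to y at x = 92, z = 52.5 mm of case; inner face through the line, outer face 8 mm out from it
- gear: Bystander: orange printed gear lying flat, 44 mm across, 20 mm high; origin under its centre
- cutters: Bystander: side cutters with red handles lying flat, about 150 x 45 x 12 mm, handles to its -x; origin under the pivot
- scraper: Bystander: flat scraper, 200 mm long along its x, lying; origin under its middle
- glue: Bystander: glue stick standing, 30 mm across, 90 mm high; origin under its centre
- caliper: Bystander: digital caliper lying flat, 190 mm long along its x, 14 mm high; origin under its middle
- vase: Bystander: green printed vase standing, 72 mm across, 85 mm high; origin under its centre
There are look-alikes about, which are no part of the job. Leave any red look-alike of the scanner alone. Leave any purple or yellow look-alike of the board alone.

How it is judged:
By the outcome, as a careful person would: the job done as asked, in the order asked, and still so for the second after the job is handed in, with the robot touching nothing.
It also fails if it takes over 72 s, if anything falls off the work surface, if the arm or the gripper's body presses on something with over 40 N, if the wrist force passes 120 N, or if a joint passes its speed limit or range.

## Working session

There is one attempt and no reset: what is moved stays moved. The work goes in short steps, Python scripts to look and compute and a shell command to move; the robot and the scene stay as the last step left them, time stands still between calls to the robot, and variables do not carry over. Pictures are saved under pics/ and viewed, at most 13 in all, crops included, and the job is handed in when it is done.

```bash
ls; mkdir -p pics; python3 - <<'E'
from rig import ctrl
import cv2,numpy as np
ims=[]
for n in("side","top"):
    d=ctrl.camera(n); np.savez(f"{n}0.npz",**d); cv2.imwrite(f"pics/{n}0.png",d["color"][...,::-1])
    print(n,d["fx"],d["cx"],d["cy"],np.round(d["world_to_cam"],3).tolist())
print(ctrl.sense())
E
```

```text
pics
side 607.9687012180203 318.2806305577285 246.09924305241762 [[-0.994, -0.108, 0.003, 0.476], [-0.078, 0.702, -0.708, 0.073], [0.075, -0.704, -0.706, 1.574], [0.0, 0.0, 0.0, 1.0]]
top 616.4849751904237 313.8719753919976 237.02943982109645 [[0.005, -1.0, -0.013, 0.095], [-0.981, -0.003, -0.196, 0.518], [0.196, 0.013, -0.98, 1.665], [0.0, 0.0, 0.0, 1.0]]
{'clock': 0.1, 'joint_pos': array([ 1.11300867e+00,  4.23764903e-01,  1.63060550e+00,  6.85448078e-06,
        1.08862279e+00, -1.90540487e-02]), 'dq': array([-1.20635141e-03, -2.42088890e-03, -2.33092818e-03, -1.53310395e-05,
        1.87415832e-03,  6.53483531e-05]), 'tau': array([ 4.59828807e-04, -5.45617068e+01, -2.74326628e+01,  6.46129553e-02,
        1.88407477e-02,  6.96850790e-07]), 'tcp_pos': array([0.26527655, 0.56534739, 0.22198231]), 'tool_rot': array([ 2.17613144e-01,  9.76034850e-01, -6.79743820e-04, -1.68331154e-04]), 'wrist_force': array([-0.22860517, -0.00609055, -0.1958781 ]), 'wrist_torque': array([-0.00716565, -0.00060575,  0.05991855]), 'grip_force': 0.0, 'grip_width': 0.08783540583431897}
```

View pics/top0.png

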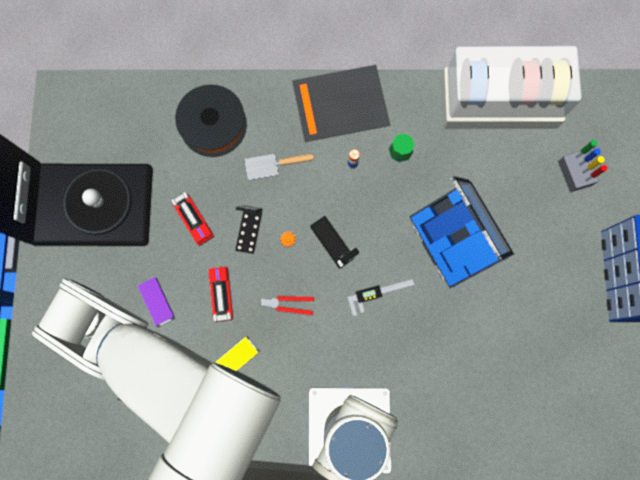

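View pics/side0.png

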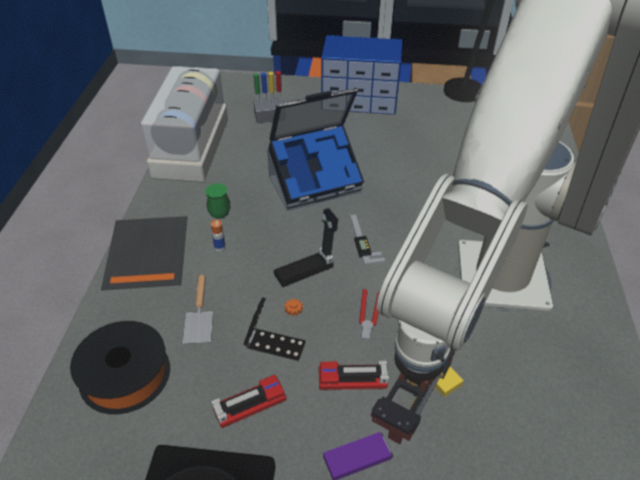

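The top view shows these candidates:
- **Scanner:** the black foot at top (333,240) with its arm up, against red look-alikes at (192,218) and (220,293). I choose the black one.
- **Board:** the black dotted board at (248,230) with its leaf up, against purple at (155,300) and yellow at (238,353). I choose the dotted one.
- **Case:** at (460,232), with the lid hinge on its upper-right side.

Next I'll measure these and check them in a close crop.

```bash
cat > h.py <<'E'
import numpy as np,cv2
from scipy.spatial.transform import Rotation as R
def world(d):
    v,u=np.mgrid[0:480,0:640]; z=d["depth"]
    c=np.stack([(u-d["cx"])/d["fx"]*z,(v-d["cy"])/d["fy"]*z,z],-1)
    M=d["world_to_cam"]; P=(c-M[:3,3])@M[:3,:3]; P[z==0]=np.nan
    return P
def rect(P,m):
    q=P[m][:,:2]; q=q[~np.isnan(q).any(1)]
    (c,s,a)=cv2.minAreaRect((q*1000).astype(np.float32)); return np.round(c,1),np.round(s,1),round(a,1),len(q)
def ray(d,u,v,z):
    M=d["world_to_cam"]; r=M[:3,:3].T@np.array([(u-d["cx"])/d["fx"],(v-d["cy"])/d["fy"],1]); o=-M[:3,:3].T@M[:3,3]
    return o+r*(z-o[2])/r[2]
def pix(d,p):
    c=d["world_to_cam"]@np.append(p,1); return c[0]/c[2]*d["fx"]+d["cx"],c[1]/c[2]*d["fy"]+d["cy"]
E
python3 - <<'E'
from h import *
T=dict(np.load("top0.npz"));S=dict(np.load("side0.npz"))
PT=world(T);PS=world(S)
print("table z",np.nanmedian(PT[150:200,320:400,2]),np.nanmedian(PS[200:230,240:300,2]))
for nm,d,P in(("top",T,PT),("side",S,PS)):
    c=d["color"].astype(int)
    dark=(c.max(-1)<75)
    for obj,(x0,x1,y0,y1),(z0,z1) in(("scanner",(.35,.7,-.08,.16),(.014,.03)),("board",(.4,.75,.17,.36),(.005,.02))):
        roi=(P[...,0]>x0)&(P[...,0]<x1)&(P[...,1]>y0)&(P[...,1]<y1)
        m=roi&(P[...,2]>z0)&(P[...,2]<z1)&dark
        n,l,s,_=cv2.connectedComponentsWithStats(m.astype(np.uint8)); k=1+s[1:,4].argmax()
        print(nm,obj,rect(P,l==k))
        hi=roi&(P[...,2]>.05)&(P[...,2]<.25); q=P[hi]
        if len(q): print("  high: n",len(q),"zmax",q[:,2].max().round(3),"top pts",np.round(q[q[:,2]>np.percentile(q[:,2],85)].mean(0),3),"mid",np.round(q.mean(0),3))
    # case insert blue
    blue=(c[...,2]>110)&(c[...,2]>c[...,0]+60)&(P[...,0]>.35)&(P[...,0]<.8)&(P[...,1]<-.1)&(P[...,1]>-.55)
    q=P[blue]; q=q[~np.isnan(q).any(1)]
    rng=np.random.default_rng(0);best=0
    for i in range(500):
        a=q[rng.choice(len(q),3,False)]; n_=np.cross(a[1]-a[0],a[2]-a[0]); 
        if np.linalg.norm(n_)<1e-6: continue
        n_/=np.linalg.norm(n_); n_*=np.sign(n_[2]); inl=abs((q-a[0])@n_)<.003
        if inl.sum()>best and n_[2]>.7: best=inl.sum();bi=inl
    a=q[bi]; m_=a.mean(0); n_=np.linalg.svd(a-m_)[2][2]; n_*=np.sign(n_[2])
    print(nm,"case plane",best,len(q),n_.round(3),"tilt",np.degrees(np.arccos(n_[2])).round(1),m_.round(3),"up dir yaw",np.degrees(np.arctan2(-n_[1],-n_[0])).round(1))
im=np.hstack([cv2.resize(T["color"][180:300,210:370],(640,480),interpolation=cv2.INTER_CUBIC)])
a=cv2.resize(T["color"][190:290,225:385],(400,250),interpolation=3); b=cv2.resize(S["color"][190:370,230:400][:, :],(400,424)[::1],interpolation=3)
e=cv2.resize(T["color"][165:295,400:520],(400,433),interpolation=3)
o=np.zeros((600,800,3),np.uint8); o[:250,:400]=a; o[:433,400:]=e; f=cv2.resize(S["color"][200:360,235:345],(240,349),interpolation=3); o[251:600,:240]=f
cv2.imwrite("pics/crop1.png",o[...,::-1])
E
```

```text
table z 0.0013055369317354557 -0.00011747862058529493
top scanner (array([512.3,  47.8]), array([145.8,  52.7]), 34.7, 740)
  high: n 162 zmax 0.178 top pts [0.446 0.006 0.174] mid [0.446 0.005 0.163]
top board (array([544.6, 285.3]), array([ 52.9, 123.1]), 80.0, 466)
  high: n 133 zmax 0.139 top pts [0.576 0.282 0.136] mid [0.58  0.278 0.115]
top case plane 844 4276 [-0.084  0.556  0.827] tilt 34.2 [ 0.514 -0.3    0.069] up dir yaw -81.4
side scanner (array([513.3,  49.7]), array([148.6,  59.9]), 34.1, 889)
  high: n 506 zmax 0.174 top pts [0.448 0.008 0.168] mid [0.452 0.014 0.124]
side board (array([548.9, 286.2]), array([ 60. , 133.9]), 80.9, 875)
  high: n 227 zmax 0.137 top pts [0.579 0.286 0.134] mid [0.585 0.292 0.109]
side case plane 903 3354 [-0.235  0.448  0.863] tilt 30.4 [ 0.511 -0.291  0.102] up dir yaw -62.4
```

View pics/crop1.png

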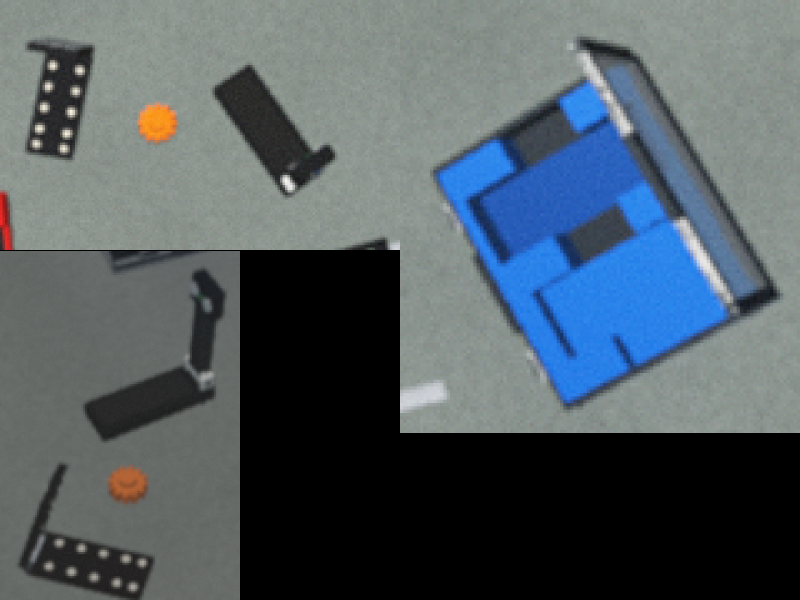

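The crop confirms it: a black scanner with its silver hinge at the lower right of the foot, and a dotted black board with its hinge at the top. The deep (dark blue) pocket is the upper one in the case. Next I'll measure the case more closely, with its slope fixed at 30°.

```bash
cat >> h.py <<'E'
def caseR(yaw):
    return R.from_euler("ZY",[yaw,-30],degrees=True).as_matrix()  # cols x up slope, y, z normal
E
python3 - <<'E'
from h import *
from scipy.ndimage import map_coordinates
T=dict(np.load("top0.npz"));S=dict(np.load("side0.npz"))
for yaw in(-61,):
  for nm,d in(("top",T),("side",S)):
    P=world(d);c=d["color"].astype(int);A=caseR(yaw)
    blue=(c[...,2]>110)&(c[...,2]>c[...,0]+60)&(P[...,0]>.35)&(P[...,0]<.8)&(P[...,1]<-.1)&(P[...,1]>-.55)
    q=P[blue]@A; h,e=np.histogram(q[:,2],np.arange(-.4,.5,.004)); 
    print(nm,[(round(e[i],3),h[i]) for i in np.where(h>40)[0]])
    top=np.percentile(q[:,2],97)
    for band in((.0,.012),):
        m=q[:,2]>top-.012; print(" top level",q[m][:,2].mean().round(4), "x rng",np.percentile(q[m][:,0],[.5,99.5]).round(3),"y rng",np.percentile(q[m][:,1],[.5,99.5]).round(3))
        (cc,s,a)=cv2.minAreaRect((q[m][:,:2]*1000).astype(np.float32)); print(" rect",np.round(cc,1),np.round(s,1),round(a,1))
E
```

```text
top [(np.float64(-0.216), np.int64(110)), (np.float64(-0.212), np.int64(319)), (np.float64(-0.208), np.int64(366)), (np.float64(-0.204), np.int64(191)), (np.float64(-0.2), np.int64(42)), (np.float64(-0.196), np.int64(105)), (np.float64(-0.192), np.int64(304)), (np.float64(-0.188), np.int64(489)), (np.float64(-0.184), np.int64(319)), (np.float64(-0.18), np.int64(95)), (np.float64(-0.176), np.int64(49)), (np.float64(-0.172), np.int64(103)), (np.float64(-0.168), np.int64(357)), (np.float64(-0.164), np.int64(571)), (np.float64(-0.16), np.int64(388)), (np.float64(-0.156), np.int64(78))]
 top level 0.0006 x rng [0.584 0.594] y rng [0.203 0.394]
 rect [589.2 297.8] [195.5   9.4] 89.1
side [(np.float64(-0.216), np.int64(127)), (np.float64(-0.212), np.int64(314)), (np.float64(-0.208), np.int64(228)), (np.float64(-0.204), np.int64(72)), (np.float64(-0.196), np.int64(115)), (np.float64(-0.192), np.int64(319)), (np.float64(-0.188), np.int64(360)), (np.float64(-0.184), np.int64(137)), (np.float64(-0.172), np.int64(180)), (np.float64(-0.168), np.int64(527)), (np.float64(-0.164), np.int64(583)), (np.float64(-0.16), np.int64(266))]
 top level -0.163 x rng [0.397 0.578] y rng [0.201 0.418]
 rect [487.5 308.4] [220.9 182.7] 89.1
```

```bash
python3 - <<'E'
from h import *
T=dict(np.load("top0.npz"));S=dict(np.load("side0.npz"))
yaw=-61.5;A=caseR(yaw);outs=[]
# in case-axes: rim plane z'=-0.1635
for nm,d in(("top",T),("side",S)):
    P=world(d)@A;c=d["color"].astype(int)
    dk=(c[...,2]>110)&(c[...,2]>c[...,0]+60)
    m=dk&(abs(P[...,2]+.1635)<.007)&(P[...,0]>.35)&(P[...,0]<.65)&(P[...,1]>.15)&(P[...,1]<.47)
    q=P[m]; print(nm,cv2.minAreaRect((q[:,:2]*1000).astype(np.float32)),q[:,2].mean())
    for lvl,z in(("scan",-.2095),("board",-.1885)):
        m=dk&(abs(P[...,2]-z)<.007)&(P[...,0]>.35)&(P[...,0]<.65)&(P[...,1]>.15)&(P[...,1]<.47)
        q=P[m];print(lvl,len(q),q[:,2].mean().round(4),np.percentile(q[:,0],[2,50,98]).round(3),np.percentile(q[:,1],[2,50,98]).round(3),cv2.minAreaRect((q[:,:2]*1000).astype(np.float32)))
    gx,gy=np.meshgrid(np.arange(.36,.62,.001),np.arange(.45,.17,-.001)) # x right, y up
    W=np.stack([gx,gy,np.full_like(gx,-.1635)],-1)@A.T
    M=d["world_to_cam"];C=W@M[:3,:3].T+M[:3,3]
    u=C[...,0]/C[...,2]*d["fx"]+d["cx"];v=C[...,1]/C[...,2]*d["fy"]+d["cy"]
    o=cv2.remap(d["color"],u.astype(np.float32),v.astype(np.float32),1); outs.append(cv2.resize(o,None,fx=1.5,fy=1.5,interpolation=3))
cv2.imwrite("pics/ortho.png",np.hstack(outs)[...,::-1])
E
```

```text
top ((468.506103515625, 313.8957824707031), (221.21893310546875, 152.0706329345703), 89.40040588378906) -0.16162276286448332
scan 800 -0.2072 [0.407 0.472 0.531] [0.315 0.362 0.39 ] ((469.03338623046875, 353.46551513671875), (110.54829406738281, 133.01795959472656), 89.7514877319336)
board 1040 -0.1865 [0.416 0.478 0.536] [0.208 0.261 0.298] ((472.6583251953125, 299.5618591308594), (128.80657958984375, 193.25291442871094), 4.401464462280273)
side ((485.7999267578125, 312.3851318359375), (220.30758666992188, 183.1899871826172), 89.62648010253906) -0.16261872675106445
scan 691 -0.2081 [0.423 0.491 0.561] [0.332 0.357 0.385] ((491.68701171875, 358.8220520019531), (153.54734802246094, 100.2437973022461), 21.207012176513672)
board 872 -0.1871 [0.426 0.487 0.551] [0.208 0.257 0.295] ((474.9485778808594, 255.63812255859375), (107.36986541748047, 159.03025817871094), 73.31673431396484)
```

View pics/ortho.png

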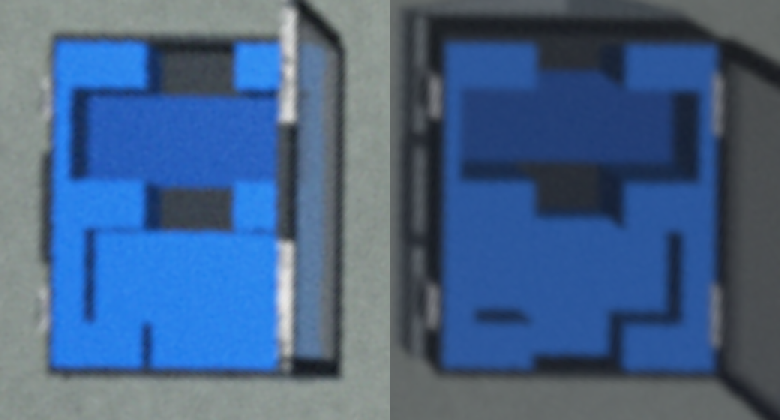

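The rectified views show tray rim corners consistent with case yaw about -62°. The pockets are at case y ≈ ±47, and the cut-outs span about x ±29 mm around the middle. Next I'll write a planner helper and start by swinging the tool round and moving behind the scanner's upright arm.

```bash
cat >> h.py <<'E'
CY=-62.; CA=caseR(CY); CO=caseR(-61.5)@np.array([.4865,.313,-.214])
def case(x,y,z): return CO+CA@(np.array([x,y,z])/1000)
SC=np.array([.5125,.0482]);SY=34.5
BC=np.array([.546,.2855]);BY=170.
def loc(C,Y,x,y,z):
    a=np.radians(Y);return np.array([C[0]+(x*np.cos(a)-y*np.sin(a))/1000,C[1]+(x*np.sin(a)+y*np.cos(a))/1000,z/1000])
def down(az): return R.from_euler("ZX",[az,180],degrees=True)
def intocase(): # tool z=-case z, tool x=-case x, tool y=case y
    return R.from_matrix(np.stack([-CA[:,0],CA[:,1],-CA[:,2]],1))
def plan(p,Rt=None):
    from rig import ctrl
    s=ctrl.sense();R0=R.from_quat(s["tool_rot"])
    Rt=Rt or R0
    print("t",round(s["clock"],2),"tcp",s["tcp_pos"].round(4),"q",np.degrees(s["joint_pos"]).round(0),"F",s["wrist_force"].round(1),"grip",round(s["grip_width"],4))
    d=np.asarray(p)-s["tcp_pos"]
    print(" twist",np.degrees((R0.inv()*Rt).as_rotvec()).round(1),"travel now-axes",R0.inv().apply(d).round(4),"after-twist axes",Rt.inv().apply(d).round(4))
E
python3 -m handwheel '{"twist":[[0,0,-10],[0,0,-10],[0,0,-10],[0,0,-10],[0,0,-10],[0,0,-10]],"travel":[[0,0,0],[0,0,0],[0,0,0],[0,0,0],[0,0,0],[0,0,0]],"gripper":[0,0,0,0,0,0]}' 20
python3 - <<'E'
from h import *
print("case origin",CO.round(4))
plan(loc(SC,SY,-118,0,220),down(SY+180)); plan(loc(SC,SY,-118,0,135),down(SY+180))
E
```

```text
clock: 0.85
tcp_pos: [0.2653, 0.5655, 0.2222]
tool_rot: [-0.302, 0.953, -0.0, -0.0]
wrist_force: [0.5, -0.3, -0.3]
grip_width: 0.0314
grip_force: 0.0
case origin [ 0.5272 -0.3149  0.0579]
t 0.85 tcp [0.2653 0.5655 0.2222] q [ 64.  24.  93.  -0.  62. -61.] F [ 0.5 -0.3 -0.3] grip 0.0314
 twist [-0.  -0.   0.7] travel now-axes [ 0.2141 -0.5638  0.0026] after-twist axes [ 0.2073 -0.5663  0.0022]
t 0.85 tcp [0.2653 0.5655 0.2222] q [ 64.  24.  93.  -0.  62. -61.] F [ 0.5 -0.3 -0.3] grip 0.0314
 twist [-0.  -0.   0.7] travel now-axes [ 0.214  -0.5637  0.0876] after-twist axes [ 0.2073 -0.5663  0.0872]
```

```bash
python3 -m handwheel '{"twist":[[0,0,0.7],[0,0,0],[0,0,0],[0,0,0],[0,0,0],[0,0,0],[0,0,0],[0,0,0]],"travel":[[0.0208,-0.0566,0],[0.0208,-0.0566,0],[0.0208,-0.0566,0],[0.0208,-0.0566,0],[0.0208,-0.0566,0],[0.0208,-0.0566,0],[0.0208,-0.0566,0],[0.0208,-0.0566,0]],"gripper":[0,0,0,0,0,0,0,0]}' 20
python3 -m handwheel '{"twist":[[0,0,0],[0,0,0],[0,0,0]],"travel":[[0.0208,-0.0566,0],[0.0208,-0.0566,0],[0,0,0]],"gripper":[0,0,0]}'
python3 - <<'E'
from h import *
plan(loc(SC,SY,-118,0,135),down(SY+180))
E
```

```text
clock: 1.85
tcp_pos: [0.3828, 0.096, 0.2228]
tool_rot: [-0.294, 0.956, -0.0, 0.0]
wrist_force: [0.3, 0.3, 0.1]
grip_width: 0.0005
grip_force: 0.0
clock: 2.22
tcp_pos: [0.4125, -0.0227, 0.2227]
tool_rot: [-0.29, 0.957, -0.0, 0.0]
wrist_force: [-0.5, 0.9, 0.3]
grip_width: -0.0
grip_force: 0.0
t 2.23 tcp [ 0.4125 -0.0227  0.2227] q [  -5.    6.  119.   -0.   55. -129.] F [-0.5  0.9  0.3] grip -0.0
 twist [-0.   0.  -0.7] travel now-axes [-0.0045  0.0019  0.0877] after-twist axes [-0.0046  0.0018  0.0877]
```

```bash
python3 -m handwheel '{"twist":[[0,0,-0.7],[0,0,0],[0,0,0],[0,0,0],[0,0,0],[0,0,0],[0,0,0],[0,0,0]],"travel":[[0,0.0018,0.0425],[0,0,0.0425],[0,0,0],[-0.015,0,0],[-0.015,0,0],[-0.008,0,0],[-0.0155,0,-0.001],[-0.0155,0,-0.001]],"gripper":[0,0,0,0,0,0,0,0]}'
python3 -m handwheel '{"twist":[[0,0,0],[0,0,0],[0,0,0],[0,0,0],[0,0,0],[0,0,0]],"travel":[[-0.0145,0,0.0025],[-0.0145,0,0.0025],[-0.013,0,0.006],[-0.013,0,0.008],[-0.011,0,0.010],[-0.010,0,0.013]],"gripper":[0,0,0,0,0,0]}'
python3 - <<'E'
from h import *
from rig import ctrl
plan(loc(SC,SY,42,0,40),down(SY+180))
d=ctrl.camera("side");cv2.imwrite("pics/side1.png",cv2.resize(d["color"][180:330,230:430],(800,600))[...,::-1])
E
```

```text
clock: 3.22
tcp_pos: [0.4683, 0.0224, 0.1399]
tool_rot: [-0.3, 0.954, -0.0, 0.0]
wrist_force: [-0.9, 0.4, -0.3]
grip_width: 0.0008
grip_force: 0.5
clock: 3.98
tcp_pos: [0.5305, 0.0656, 0.0969]
tool_rot: [-0.3, 0.954, -0.0, 0.0]
wrist_force: [-0.7, -1.0, -0.3]
grip_width: 0.0006
grip_force: 0.3
t 3.98 tcp [0.5305 0.0656 0.0969] q [   6.   27.  109.    0.   43. -119.] F [-0.7 -1.  -0.3] grip 0.0006
 twist [-0.   0.   0.4] travel now-axes [-0.0172 -0.0042  0.0569] after-twist axes [-0.0173 -0.0041  0.0569]
```

View pics/side1.png

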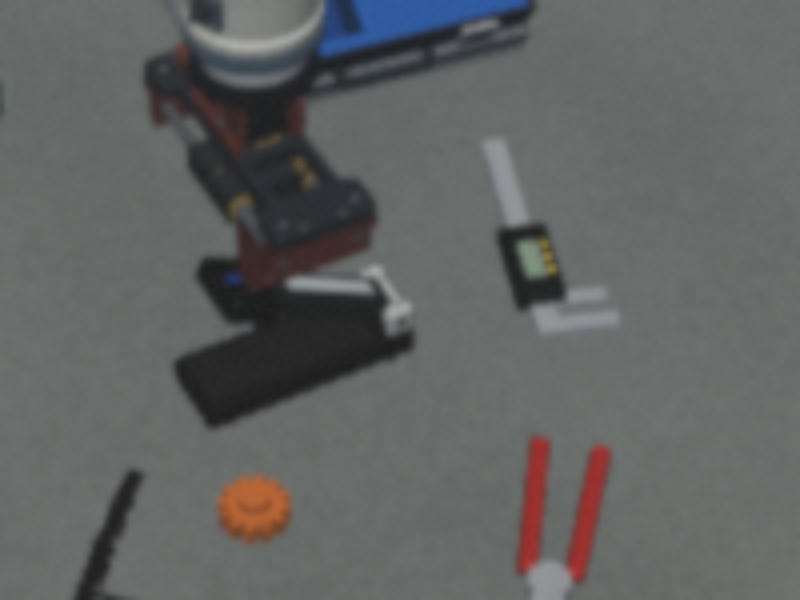

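The side crop shows the scanner arm folded to about 30° with its foot undisturbed. I'll carry on down.

```bash
python3 -m handwheel '{"twist":[[0,0,0],[0,0,0],[0,0,0],[0,0,0],[0,0,0],[0,0,0]],"travel":[[-0.007,-0.002,0.013],[-0.006,-0.002,0.015],[-0.004,0,0.015],[0,0,0.011],[0,0,0.003],[0,0,0.002]],"gripper":[0,0,0,0,0,0]}'
python3 - <<'E'
from h import *
plan(loc(SC,SY,42,0,40),down(SY+180))
E
```

```text
clock: 4.78
tcp_pos: [0.5456, 0.0715, 0.0397]
tool_rot: [-0.299, 0.954, 0.0, -0.001]
wrist_force: [-7.6, -0.3, 27.9]
grip_width: 0.0004
grip_force: 14.1
t 4.78 tcp [0.5456 0.0715 0.0397] q [   6.   34.  108.    0.   38. -119.] F [-7.6 -0.3 27.9] grip 0.0004
 twist [ 0.  -0.1  0.4] travel now-axes [-0.0015 -0.0005 -0.0003] after-twist axes [-0.0015 -0.0005 -0.0003]
```

The scanner is folded to its hard stop (28 N). Next I'll move behind the board's leaf.

```bash
python3 -m handwheel '{"twist":[[0,0,0],[0,0,0],[0,0,0],[0,0,9],[0,0,9],[0,0,9],[0,0,9],[0,0,9]],"travel":[[0,0,-0.06],[0,0,-0.06],[0,0,-0.06],[0,0,0],[0,0,0],[0,0,0],[0,0,0],[0,0,0]],"gripper":[0,0,0,0,0,0,0,0]}'
python3 - <<'E'
from h import *
from rig import ctrl
plan(loc(BC,BY,-118,0,218),down(BY))
d=ctrl.camera("top");P=world(d);c=d["color"].astype(int)
m=(c.max(-1)<75)&(P[...,0]>.35)&(P[...,0]<.6)&(P[...,1]>-.05)&(P[...,1]<.15)&(P[...,2]>.008)&(P[...,2]<.05);print(rect(P,m))
E
```

```text
clock: 5.78
tcp_pos: [0.5458, 0.0714, 0.2187]
tool_rot: [0.091, 0.996, -0.0, -0.0]
wrist_force: [0.4, 0.0, -0.1]
grip_width: 0.0007
grip_force: 0.0
t 5.78 tcp [0.5458 0.0714 0.2187] q [  6.  18. 103.  -0.  59. -73.] F [ 0.4  0.  -0.1] grip 0.0007
 twist [-0.  -0.  -0.4] travel now-axes [-0.0794  0.2115  0.0007] after-twist axes [-0.0811  0.2109  0.0007]
(array([0., 0.]), array([0., 0.]), 0.0, 0)
```

```bash
python3 -m handwheel '{"twist":[[0,0,-0.4],[0,0,0],[0,0,0],[0,0,0],[0,0,0],[0,0,0],[0,0,0],[0,0,0]],"travel":[[-0.0200,0.0528,0],[-0.0200,0.0528,0],[-0.0200,0.0528,0],[-0.0200,0.0528,0],[0,0,0],[0,0,0.051],[0,0,0.051],[0,0,0]],"gripper":[0,0,0,0,0,0,0,0]}'
python3 -m handwheel '{"twist":[[0,0,0],[0,0,0],[0,0,0],[0,0,0],[0,0,0],[0,0,0],[0,0,0],[0,0,0]],"travel":[[0.017,0,0],[0.017,0,0],[0.017,0,0],[0.016,0,0.001],[0.0135,0,0.004],[0.0135,0,0.005],[0.013,0,0.006],[0.012,0,0.007]],"gripper":[0,0,0,0,0,0,0,0]}'
python3 - <<'E'
from h import *
plan(loc(BC,BY,1,0,94),down(BY))
plan(loc(BC,BY,40,0,20),down(BY))
E
```

```text
clock: 6.82
tcp_pos: [0.6574, 0.2639, 0.1124]
tool_rot: [0.084, 0.996, -0.002, -0.004]
wrist_force: [0.3, 0.2, 0.6]
grip_width: 0.0007
grip_force: 0.0
clock: 7.82
tcp_pos: [0.5428, 0.2862, 0.093]
tool_rot: [0.085, 0.996, -0.0, -0.0]
wrist_force: [0.8, 0.4, -0.2]
grip_width: 0.0003
grip_force: 0.3
t 7.83 tcp [0.5428 0.2862 0.093 ] q [ 27.  33.  99.  -0.  48. -54.] F [ 0.8  0.4 -0.2] grip 0.0003
 twist [-0.  -0.   0.3] travel now-axes [-0.0022 -0.0002 -0.001 ] after-twist axes [-0.0022 -0.0002 -0.001 ]
t 7.83 tcp [0.5428 0.2862 0.093 ] q [ 27.  33.  99.  -0.  48. -54.] F [ 0.8  0.4 -0.2] grip 0.0003
 twist [-0.  -0.   0.3] travel now-axes [0.0367 0.     0.073 ] after-twist axes [ 0.0368 -0.0002  0.073 ]
```

```bash
python3 -m handwheel '{"twist":[[0,0,0],[0,0,0],[0,0,0],[0,0,0],[0,0,0],[0,0,0],[0,0,0],[0,0,0]],"travel":[[0.010,0,0.010],[0.009,0,0.011],[0.007,0,0.013],[0.006,0,0.013],[0.003,0,0.013],[0,0,0.011],[0,0,0.003],[0,0,0.001]],"gripper":[0,0,0,0,0,0,0,0]}'
python3 -m handwheel '{"twist":[[0,0,0],[0,0,0],[0,0,0],[0,0,0]],"travel":[[0,0,-0.06],[0,0,-0.06],[0,0,-0.03],[0,0,0]],"gripper":[0.087,0.087,0.087,0.087]}'
python3 - <<'E'
from h import *
from rig import ctrl
o=[]
for n in("side","top"):
    d=ctrl.camera(n); np.savez(f"{n}1.npz",**d); o.append(cv2.resize(d["color"][200:380,230:400] if n=="side" else d["color"][180:300,220:380],(400,424)if n=="side" else (400,300)))
im=np.zeros((424,800,3),np.uint8);im[:,:400]=o[0];im[:300,400:]=o[1];cv2.imwrite("pics/fold.png",im[...,::-1])
for n in("side","top"):
    d=dict(np.load(n+"1.npz"));P=world(d);c=d["color"].astype(int)
    for obj,(x0,x1,y0,y1),(z0,z1) in(("scanner",(.4,.6,-.06,.15),(.008,.055)),("board",(.4,.7,.2,.36),(.004,.035))):
        m=(P[...,0]>x0)&(P[...,0]<x1)&(P[...,1]>y0)&(P[...,1]<y1)&(P[...,2]>z0)&(P[...,2]<z1)&(abs(c-c.mean(-1,keepdims=True)).max(-1)<60)
        k,l,s,_=cv2.connectedComponentsWithStats(m.astype(np.uint8)); k=1+s[1:,4].argmax(); print(n,obj,rect(P,l==k),"zmax",np.percentile(P[l==k][:,2],[50,98]).round(3))
plan([0,0,0])
E
```

```text
clock: 8.82
tcp_pos: [0.5089, 0.292, 0.0198]
tool_rot: [0.085, 0.996, -0.0, -0.001]
wrist_force: [-8.3, -3.8, 24.9]
grip_width: 0.0008
grip_force: 12.4
clock: 9.32
tcp_pos: [0.5111, 0.2929, 0.1713]
tool_rot: [0.085, 0.996, 0.002, 0.002]
wrist_force: [0.4, 0.6, 0.3]
grip_width: 0.0369
grip_force: 0.0
side scanner (array([489. ,  37.9]), array([101.9,  56.1]), 37.4, 526) zmax [0.027 0.044]
side board (array([548. , 280.1]), array([ 73.3, 135.5]), 79.4, 1302) zmax [0.019 0.024]
top scanner (array([512.1,  48.9]), array([156.8,  60.5]), 34.0, 998) zmax [0.037 0.048]
top board (array([608.5, 253.6]), array([26.6, 21. ]), 27.7, 28) zmax [0.016 0.03 ]
t 9.43 tcp [0.5091 0.2918 0.168 ] q [ 29.  25. 101.  -0.  54. -52.] F [-0.4  1.2 -0.3] grip 0.0449
 twist [0. 0. 0.] travel now-axes [ 0.4522 -0.3738  0.1683] after-twist axes [ 0.4522 -0.3738  0.1683]
```

View pics/fold.png

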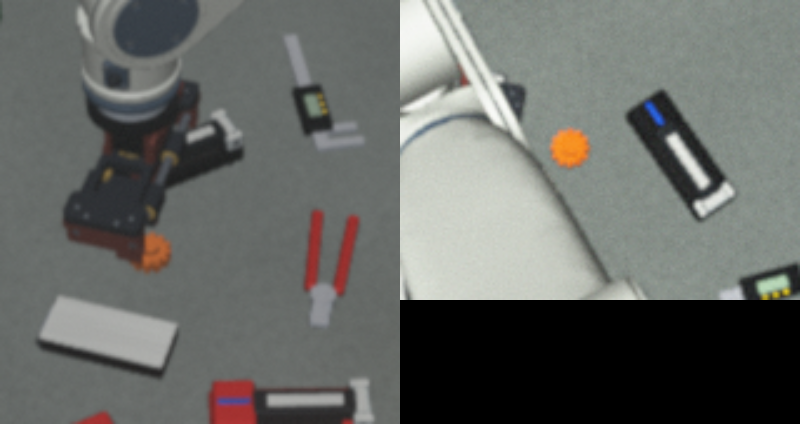

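Both are folded flat: the board shows silver at (110,333) and the scanner shows its bar and hinge at (690,160) in the crop. I'll refine the board centre from its silver top, then grasp it.

```bash
python3 - <<'E'
from h import *
d=dict(np.load("side1.npz"));P=world(d);c=d["color"].astype(int)
m=(c.min(-1)>120)&(P[...,0]>.4)&(P[...,0]<.7)&(P[...,1]>.2)&(P[...,1]<.37)
k,l,s,_=cv2.connectedComponentsWithStats(m.astype(np.uint8)); k=1+s[1:,4].argmax()
v,u=np.where(l==k);q=np.array([ray(d,a,b,.02)[:2] for a,b in zip(u,v)])
print(cv2.minAreaRect((q*1000).astype(np.float32)))
c_=cv2.minAreaRect((q*1000).astype(np.float32))[0]
plan([c_[0]/1000,c_[1]/1000,.0025],down(170))
E
```

```text
((557.4371948242188, -436.13140869140625), (592.4737548828125, 259.3376770019531), 65.11975860595703)
t 9.43 tcp [0.5091 0.2918 0.168 ] q [ 29.  25. 101.  -0.  54. -52.] F [-0.4  1.2 -0.3] grip 0.0449
 twist [-0.  -0.   0.2] travel now-axes [-0.171  -0.7092  0.1657] after-twist axes [-0.174  -0.7085  0.1655]
```

```bash
python3 - <<'E'
from h import *
d=dict(np.load("side1.npz"));P=world(d);c=d["color"].astype(int)
m=(c.min(-1)>100)&(P[...,0]>.4)&(P[...,0]<.7)&(P[...,1]>.2)&(P[...,1]<.37)&(P[...,2]<.04)&(P[...,2]>.01)
k,l,s,_=cv2.connectedComponentsWithStats(m.astype(np.uint8)); k=1+s[1:,4].argmax()
v,u=np.where(l==k);q=np.array([ray(d,a,b,.02)[:2] for a,b in zip(u,v)])
r=cv2.minAreaRect((q*1000).astype(np.float32));print(r);c_=r[0]
plan([c_[0]/1000,c_[1]/1000,.0025],down(170))
E
```

```text
((546.0643310546875, 286.4219055175781), (54.117122650146484, 126.96687316894531), 79.74214172363281)
t 9.43 tcp [0.5091 0.2918 0.168 ] q [ 29.  25. 101.  -0.  54. -52.] F [-0.4  1.2 -0.3] grip 0.0449
 twist [-0.  -0.   0.2] travel now-axes [-0.0374  0.001   0.1655] after-twist axes [-0.0374  0.0011  0.1655]
```

```bash
python3 -m handwheel '{"twist":[[0,0,0],[0,0,0],[0,0,0],[0,0,0],[0,0,0],[0,0,0]],"travel":[[-0.040,0.001,0],[0,0,0],[0,0,0.06],[0,0,0.06],[0,0,0.035],[0,0,0.0095]],"gripper":[0.087,0.087,0.087,0.087,0.087,0.087]}' 30
python3 -m handwheel '{"twist":[[0,0,0],[0,0,0],[0,0,0],[0,0,0],[0,0,0]],"travel":[[0,0,0],[0,0,0],[0,0,0],[0,0,0],[0,0,0]],"gripper":[0.087,0.04,0.04,0.04,0.04]}' 30
```

```text
clock: 10.18
tcp_pos: [0.5454, 0.2849, 0.0004]
tool_rot: [0.085, 0.996, -0.002, -0.003]
wrist_force: [-8.8, -7.2, 24.7]
grip_width: 0.0871
grip_force: 13.7
clock: 10.8
tcp_pos: [0.5491, 0.2862, 0.0047]
tool_rot: [0.085, 0.996, 0.0, 0.0]
wrist_force: [-1.0, -1.2, 4.0]
grip_width: 0.0536
grip_force: 30.0
```

```bash
python3 -m handwheel '{"twist":[[0,0,0],[0,0,0],[0,0,0],[0,0,0],[0,0,0]],"travel":[[0,0,-0.02],[0,0,-0.05],[0,0,-0.06],[0,0,-0.06],[0,0,-0.06]],"gripper":[0.04,0.04,0.04,0.04,0.04]}'
python3 - <<'E'
from h import *
for z in(200,):
  p=case(0,-47,z);print(p.round(4));plan(p,intocase())
E
```

```text
clock: 11.42
tcp_pos: [0.5482, 0.2861, 0.2571]
tool_rot: [0.085, 0.996, 0.0, 0.0]
wrist_force: [1.5, 0.5, -3.8]
grip_width: 0.0538
grip_force: 30.0
[ 0.4387 -0.2487  0.2311]
t 11.43 tcp [0.5482 0.2861 0.2571] q [ 26.  22.  93.   0.  66. -54.] F [ 1.5  0.5 -3.8] grip 0.0538
 twist [ 13.7 -27.9  51. ] travel now-axes [ 0.0174 -0.5456  0.0258] after-twist axes [-0.3514 -0.3477  0.2329]
```

```bash
python3 -m handwheel '{"twist":[[2.29,-4.65,8.5],[2.29,-4.65,8.5],[2.29,-4.65,8.5],[2.29,-4.65,8.5],[2.29,-4.65,8.5],[2.29,-4.65,8.5],[0,0,0]],"travel":[[0,0,0],[0,0,0],[0,0,0],[0,0,0],[0,0,0],[0,0,0],[0,0,0]],"gripper":[0.04,0.04,0.04,0.04,0.04,0.04,0.04]}'
python3 - <<'E'
from h import *
plan(case(0,-47,200),intocase())
E
```

```text
clock: 12.3
tcp_pos: [0.5481, 0.2873, 0.2538]
tool_rot: [0.496, 0.829, -0.134, 0.221]
wrist_force: [0.4, 0.1, -3.2]
grip_width: 0.054
grip_force: 30.0
t 12.3 tcp [0.5481 0.2873 0.2538] q [ 41.  26.  92. -31.  72.  25.] F [ 0.4  0.1 -3.2] grip 0.054
 twist [-0.   0.   0.2] travel now-axes [-0.3528 -0.3493  0.2309] after-twist axes [-0.3541 -0.3482  0.2306]
```

```bash
python3 -m handwheel '{"twist":[[0,0,0],[0,0,0],[0,0,0],[0,0,0],[0,0,0],[0,0,0],[0,0,0],[0,0,0]],"travel":[[-0.0353,-0.0349,0.0231],[-0.0353,-0.0349,0.0231],[-0.0353,-0.0349,0.0231],[-0.0353,-0.0349,0.0231],[-0.0353,-0.0349,0.0231],[-0.0353,-0.0349,0.0231],[-0.0353,-0.0349,0.0231],[-0.0353,-0.0349,0.0231]],"gripper":[0.04,0.04,0.04,0.04,0.04,0.04,0.04,0.04]}'
python3 -m handwheel '{"twist":[[0,0,0],[0,0,0],[0,0,0]],"travel":[[-0.0353,-0.0349,0.0231],[-0.0353,-0.0349,0.0231],[0,0,0]],"gripper":[0.04,0.04,0.04]}'
python3 - <<'E'
from h import *
from rig import ctrl
plan(case(0,-47,200),intocase());plan(case(0,-47,90),intocase())
d=ctrl.camera("wrist");np.savez("w0.npz",**d);cv2.imwrite("pics/w0.png",d["color"][...,::-1])
E
```

```text
clock: 13.3
tcp_pos: [0.4597, -0.1441, 0.2369]
tool_rot: [0.496, 0.829, -0.133, 0.223]
wrist_force: [1.3, -0.1, -2.8]
grip_width: 0.0542
grip_force: 30.0
clock: 13.68
tcp_pos: [0.4361, -0.2532, 0.2322]
tool_rot: [0.499, 0.827, -0.135, 0.222]
wrist_force: [0.9, 0.7, -3.1]
grip_width: 0.0541
grip_force: 30.0
t 13.68 tcp [ 0.4361 -0.2532  0.2322] q [-19.   6. 124. -39.  33. -17.] F [ 0.9  0.7 -3.1] grip 0.0541
 twist [-0.2  0.1 -0.2] travel now-axes [ 0.0029  0.0044 -0.0005] after-twist axes [ 0.0029  0.0044 -0.0005]
t 13.68 tcp [ 0.4361 -0.2532  0.2322] q [-19.   6. 124. -39.  33. -17.] F [ 0.9  0.7 -3.1] grip 0.0541
 twist [-0.2  0.1 -0.2] travel now-axes [0.0031 0.0047 0.1095] after-twist axes [0.0029 0.0044 0.1095]
```

View pics/w0.png

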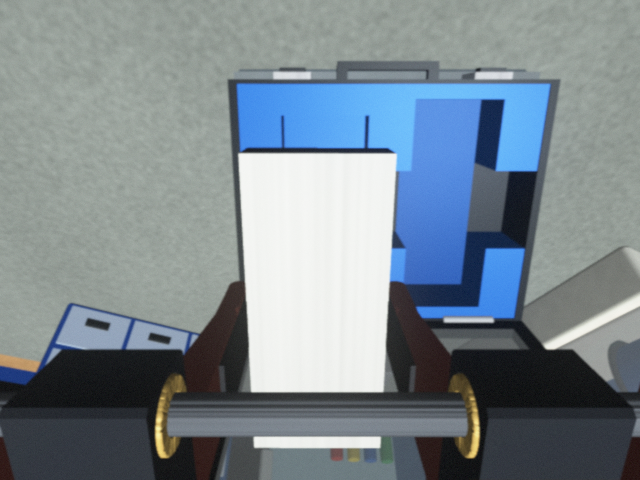

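The wrist view shows the board held straight over the case. The front rim corners are at (230,80) and (559,80), and the board pocket's end runs from (283,116) to (367,116). I'll check the alignment in tool coordinates.

```bash
cat >> h.py <<'E'
def toolpts(d):
    v,u=np.mgrid[0:480,0:640]; z=d["depth"]
    c=np.stack([(u-d["cx"])/d["fx"]*z,(v-d["cy"])/d["fy"]*z,z],-1);M=d["tool_from_camera"]
    q=c@M[:3,:3].T+M[:3,3]; q[z==0]=np.nan; return q
E
python3 - <<'E'
from h import *
d=dict(np.load("w0.npz"));Q=toolpts(d);c=d["color"].astype(int)
b=(c[...,2]>100)&(c[...,2]>c[...,0]+50)
q=Q[b&(np.arange(480)[:,None]<320)]
h,e=np.histogram(q[:,2],np.arange(.05,.25,.003));print([(round(e[i],3),h[i]) for i in np.where(h>150)[0]])
rim=b&(abs(Q[...,2]-.148)<.008)
for r in(90,100,110): 
    cs=np.where(rim[r])[0]; print(r,cs.min(),cs.max(),(Q[r,cs.min()]*1000).round(1),(Q[r,cs.max()]*1000).round(1))
for col in(250,320,400,540):
    rs=np.where(rim[:,col])[0]; print(col,rs.min(),(Q[rs.min(),col]*1000).round(1))
q=Q[rim]; A=np.c_[q[:,:2],np.ones(len(q))];print("plane",np.linalg.lstsq(A,q[:,2],rcond=None)[0].round(4))
for lvl,z in(("scanfloor",.194),("boardfloor",.174)):
    m=b&(abs(Q[...,2]-z)<.008)&(np.arange(480)[:,None]<300);q=Q[m]*1000;print(lvl,len(q),q[:,2].mean(),np.percentile(q[:,0],[1,99]).round(1),np.percentile(q[:,1],[1,99]).round(1))
w=(c.min(-1)>200)&(abs(Q[...,2]-.0)<.03);q=Q[w]*1000;print("board silver",len(q),np.percentile(q,[.5,99.5],axis=0).round(1).tolist())
g=cv2.cvtColor(d["color"],cv2.COLOR_RGB2GRAY).astype(int)
print("row130",[(x,g[130,x]) for x in range(276,292)],[(x,g[130,x]) for x in range(360,374)])
for p in((130,283),(130,367),(117,300),(117,350)):
    print(p,(Q[p]*1000).round(1))
E
```

```text
[(np.float64(0.143), np.int64(194)), (np.float64(0.146), np.int64(17147)), (np.float64(0.149), np.int64(1159)), (np.float64(0.17), np.int64(1538)), (np.float64(0.173), np.int64(1060)), (np.float64(0.188), np.int64(339)), (np.float64(0.191), np.int64(11654)), (np.float64(0.194), np.int64(437))]
90 236 550 [ 90.2 -55.9 147.8] [ 90.1 161.3 147.5]
100 237 548 [ 83.6 -55.5 147.6] [ 83.5 160.9 147.5]
110 237 547 [ 76.9 -55.9 147.6] [ 76.9 160.7 146.3]
250 83 [ 94.6 -45.7 145.8]
320 83 [ 94.6   2.2 146. ]
400 83 [ 94.7  57.1 146.7]
540 83 [ 94.7 153.6 147.5]
plane [-0.0034 -0.001   0.1481]
scanfloor 12445 192.59401875070898 [-74.  83.] [ 69.7 130.2]
boardfloor 2631 172.76895771500213 [48.8 72.1] [-25.9  36. ]
board silver 35574 [[-59.0, -26.5, -16.8], [64.7, 26.8, -13.8]]
row130 [(276, np.int64(134)), (277, np.int64(137)), (278, np.int64(140)), (279, np.int64(138)), (280, np.int64(132)), (281, np.int64(101)), (282, np.int64(68)), (283, np.int64(74)), (284, np.int64(111)), (285, np.int64(135)), (286, np.int64(138)), (287, np.int64(140)), (288, np.int64(144)), (289, np.int64(141)), (290, np.int64(144)), (291, np.int64(143))] [(360, np.int64(161)), (361, np.int64(162)), (362, np.int64(164)), (363, np.int64(160)), (364, np.int64(135)), (365, np.int64(93)), (366, np.int64(57)), (367, np.int64(63)), (368, np.int64(111)), (369, np.int64(145)), (370, np.int64(165)), (371, np.int64(170)), (372, np.int64(166)), (373, np.int64(163))]
(130, 283) [ 61.7 -26.1 173.9]
(130, 367) [ 63.1  36.  150.5]
(117, 300) [ 71.3 -12.8 173.2]
(117, 350) [ 71.4  25.3 172.3]
```

```bash
python3 -m handwheel '{"twist":[[0,0,0],[0,0,0],[0,0,0],[0,0,0],[0,0,0],[0,0,0],[0,0,0]],"travel":[[0.0032,0.0052,0],[0,0,0.045],[0,0,0.045],[0,0,0.03],[0,0,0],[0,0,0.014],[0,0,0.014]],"gripper":[0.04,0.04,0.04,0.04,0.04,0.04,0.04]}'
python3 - <<'E'
from h import *
s=CO;plan(case(0,-47,31),intocase())
E
```

```text
clock: 14.6
tcp_pos: [0.4777, -0.3089, 0.1031]
tool_rot: [0.496, 0.828, -0.134, 0.223]
wrist_force: [-15.0, 8.5, 22.0]
grip_width: 0.0538
grip_force: 30.2
t 14.6 tcp [ 0.4777 -0.3089  0.1031] q [-25.  25. 122. -67.  19.   9.] F [-15.    8.5  22. ] grip 0.0538
 twist [0.1 0.2 0.1] travel now-axes [-0.002  -0.0062  0.0224] after-twist axes [-0.0021 -0.0062  0.0224]
```

The board is touching the pocket edge because the arm was still settling when I measured. I'll back off, settle and re-measure.

```bash
python3 -m handwheel '{"twist":[[0,0,0],[0,0,0],[0,0,0],[0,0,0],[0,0,0],[0,0,0]],"travel":[[0,0,-0.03],[0,0,-0.03],[0,0,-0.03],[0,0,0],[0,0,0],[0,0,0]],"gripper":[0.04,0.04,0.04,0.04,0.04,0.04]}'
cat >> h.py <<'E'
def wristcheck(tag):
    from rig import ctrl
    d=ctrl.camera("wrist");np.savez(tag+".npz",**d)
    Q=toolpts(d);c=d["color"].astype(int)
    b=(c[...,2]>100)&(c[...,2]>c[...,0]+50)&(np.arange(480)[:,None]<320)
    q=Q[b];h,e=np.histogram(q[:,2],np.arange(0,.3,.003));zr=e[np.where(h>1500)[0][0]]+.0015
    print("rim z",zr)
    for nm,dz in(("rim",0),("board",.026),("scan",.046)):
        q=Q[b&(abs(Q[...,2]-zr-dz)<.005)]*1000
        if len(q)>50: print(nm,len(q),q[:,2].mean().round(1),"x",np.percentile(q[:,0],[1,99.5]).round(1),"y",np.percentile(q[:,1],[.5,99.5]).round(1))
    w=(abs(c-c.mean(-1,keepdims=True)).max(-1)<20)&(abs(Q[...,2]+.018)<.025)&(abs(Q[...,1])<.03);q=Q[w]*1000;print("held",len(q),np.percentile(q,[.5,99.5],axis=0).round(1).tolist() if len(q) else "")
E
python3 - <<'E'
from h import *
plan(case(0,-47,31),intocase());wristcheck("w1");plan(case(0,-47,31),intocase())
E
```

```text
clock: 15.35
tcp_pos: [0.4553, -0.2701, 0.1788]
tool_rot: [0.497, 0.828, -0.134, 0.222]
wrist_force: [0.7, 0.2, -3.1]
grip_width: 0.0538
grip_force: 29.8
t 15.35 tcp [ 0.4553 -0.2701  0.1788] q [-21.  14. 124. -47.  27.  -9.] F [ 0.7  0.2 -3.1] grip 0.0538
 twist [-0.1  0.   0.1] travel now-axes [-0.003  -0.0045  0.1104] after-twist axes [-0.0031 -0.0046  0.1104]
rim z 0.08850000000000001
rim 22501 89.9 x [-52.2  88. ] y [-64.9 151. ]
board 3370 114.8 x [-31.   65.3] y [-65.6  27. ]
scan 15966 134.8 x [-77.3  75.9] y [ 59.1 121.1]
held 40009 [[-97.5, -28.8, -41.1], [65.2, 28.8, 5.9]]
t 15.4 tcp [ 0.4552 -0.2702  0.1787] q [-21.  14. 124. -47.  27.  -9.] F [-0.9  0.2 -2.6] grip 0.0537
 twist [-0.1 -0.   0.1] travel now-axes [-0.0031 -0.0043  0.1103] after-twist axes [-0.0031 -0.0044  0.1103]
```

```bash
python3 -m handwheel '{"twist":[[0,0,0],[0,0,0],[0,0,0],[0,0,0],[0,0,0],[0,0,0],[0,0,0]],"travel":[[-0.0035,-0.0041,0],[0,0,0.035],[0,0,0.025],[0,0,0],[0,0,0.01],[0,0,0.01],[0,0,0.0]],"gripper":[0.04,0.04,0.04,0.04,0.04,0.04,0.04]}'
python3 - <<'E'
from h import *
plan(case(0,-47,31),intocase());wristcheck("w2")
E
```

```text
clock: 16.27
tcp_pos: [0.4718, -0.3103, 0.1123]
tool_rot: [0.497, 0.828, -0.134, 0.222]
wrist_force: [-0.6, 0.2, -3.7]
grip_width: 0.0537
grip_force: 29.8
t 16.27 tcp [ 0.4718 -0.3103  0.1123] q [-25.  24. 122. -64.  20.   5.] F [-0.6  0.2 -3.7] grip 0.0537
 twist [-0.1  0.   0. ] travel now-axes [ 0.0011 -0.0002  0.0311] after-twist axes [ 0.0011 -0.0002  0.0311]
rim z 0.0105
rim 38763 10.5 x [32.9 92.1] y [-60.3 133.1]
board 5979 35.5 x [-23.4  69.5] y [-61.1  34.9]
scan 21585 55.5 x [-35.6  81.1] y [ 63.3 125.4]
held 41494 [[-90.7, -28.9, -41.0], [65.3, 28.9, 6.3]]
```

```bash
python3 -m handwheel '{"twist":[[0,0,0],[0,0,0],[0,0,0],[0,0,0],[0,0,0]],"travel":[[0.0005,0.0003,0.010],[0,0,0.010],[0,0,0.006],[0,0,0.003],[0,0,0.0]],"gripper":[0.04,0.04,0.04,0.04,0.04]}'
python3 - <<'E'
from h import *
plan(case(0,-47,31),intocase())
E
```

```text
clock: 16.95
tcp_pos: [0.4788, -0.3226, 0.0868]
tool_rot: [0.497, 0.828, -0.134, 0.222]
wrist_force: [-0.4, 0.5, -3.8]
grip_width: 0.0542
grip_force: 29.8
t 16.95 tcp [ 0.4788 -0.3226  0.0868] q [-26.  28. 121. -71.  18.  13.] F [-0.4  0.5 -3.8] grip 0.0542
 twist [-0.   0.1  0. ] travel now-axes [ 0.0006 -0.0007  0.002 ] after-twist axes [ 0.0006 -0.0007  0.002 ]
```

```bash
python3 -m handwheel '{"twist":[[0,0,0],[0,0,0],[0,0,0]],"travel":[[0,0,0.0015],[0,0,0.0012],[0,0,0]],"gripper":[0.04,0.04,0.04]}'
python3 -m handwheel '{"twist":[[0,0,0],[0,0,0],[0,0,0],[0,0,0],[0,0,0],[0,0,0],[0,0,0],[0,0,0]],"travel":[[0,0,0],[0,0,0],[0,0,0],[0,0,-0.02],[0,0,-0.05],[0,0,-0.05],[0,0,-0.05],[0,0,0]],"gripper":[0.066,0.066,0.066,0.066,0.066,0.066,0.066,0.066]}'
python3 - <<'E'
from h import *
plan(loc(np.array([.512,.0489]),34.3,0,0,220),down(214.3))
d=None;wristcheck("w3");Q=toolpts(dict(np.load("w3.npz")));c=np.load("w3.npz")["color"].astype(int)
m=(c.min(-1)>150)&(abs(Q[...,1])<.045)&(Q[...,2]>.1)&(Q[...,2]<.25)&(abs(Q[...,0])<.08);q=Q[m]*1000
print("silver",len(q),np.percentile(q,[1,50,99],axis=0).round(1).tolist()); print(np.linalg.lstsq(np.c_[q[:,:2],np.ones(len(q))],q[:,2],rcond=None)[0].round(4))
E
```

```text
clock: 17.32
tcp_pos: [0.4795, -0.3235, 0.0851]
tool_rot: [0.497, 0.828, -0.134, 0.222]
wrist_force: [-2.7, 5.9, 7.5]
grip_width: 0.0543
grip_force: 29.9
clock: 18.32
tcp_pos: [0.4408, -0.2481, 0.2348]
tool_rot: [0.497, 0.827, -0.133, 0.225]
wrist_force: [0.8, 0.8, -0.1]
grip_width: 0.066
grip_force: 0.0
t 18.32 tcp [ 0.4408 -0.2481  0.2348] q [-19.   6. 124. -39.  33. -17.] F [ 0.8  0.8 -0.1] grip 0.066
 twist [-25.2  23.  -93.8] travel now-axes [ 0.2052  0.2025 -0.1019] after-twist axes [-0.2262  0.2053  0.0148]
rim z 0.1515
rim 26548 151.7 x [-85.   94.8] y [-63.5 152.4]
board 4222 176.2 x [-61.6  77.1] y [-64.  122.8]
scan 12447 196.8 x [-74.6  83.8] y [ 30.6 122.6]
held 1370 [[-95.6, -29.7, -0.1], [-92.7, 29.8, 7.0]]
silver 11529 [[-56.0, -28.9, 154.4], [11.4, -1.5, 156.2], [67.7, 27.1, 176.8]]
[-6.400000e-03  2.620000e-02  1.569356e+02]
```

```bash
python3 -m handwheel '{"twist":[[0,0,0],[0,0,0],[0,0,0],[0,0,0],[0,0,0],[0,0,0],[-2.52,2.3,-9.38],[-2.52,2.3,-9.38]],"travel":[[0.0342,0.0338,-0.017],[0.0342,0.0338,-0.017],[0.0342,0.0338,-0.017],[0.0342,0.0338,-0.017],[0.0342,0.0338,-0.017],[0.0342,0.0338,-0.017],[0,0,0],[0,0,0]],"gripper":[0.066,0.066,0.066,0.087,0.087,0.087,0.087,0.087]}'
python3 -m handwheel '{"twist":[[-2.52,2.3,-9.38],[-2.52,2.3,-9.38],[-2.52,2.3,-9.38],[-2.52,2.3,-9.38],[-2.52,2.3,-9.38],[-2.52,2.3,-9.38],[-2.52,2.3,-9.38],[-2.52,2.3,-9.38]],"travel":[[0,0,0],[0,0,0],[0,0,0],[0,0,0],[0,0,0],[0,0,0],[0,0,0],[0,0,0]],"gripper":[0.087,0.087,0.087,0.087,0.087,0.087,0.087,0.087]}'
python3 -m handwheel '{"twist":[[0,0,0],[0,0,0],[0,0,0]],"travel":[[0,0,0],[0,0,0],[0,0,0]],"gripper":[0.087,0.087,0.087]}'
python3 - <<'E'
from h import *
from rig import ctrl
plan(loc(np.array([.512,.0489]),34.3,0,0,4),down(214.3))
d=ctrl.camera("wrist");np.savez("w4.npz",**d);Q=toolpts(d);c=d["color"].astype(int)
print("floor",np.nanmedian(Q[100:200,50:150,2]))
m=(abs(Q[...,1])<.06)&(abs(Q[...,0])<.12)&(Q[...,2]>.165)&(Q[...,2]<.209)
k,l,s,_=cv2.connectedComponentsWithStats(m.astype(np.uint8));k=1+s[1:,4].argmax()
print(rect(Q,l==k)); q=Q[l==k]*1000; print(np.percentile(q,[.5,99.5],axis=0).round(1).tolist())
cv2.imwrite("pics/w4.png",d["color"][...,::-1])
E
```

```text
clock: 19.38
tcp_pos: [0.5111, 0.0492, 0.2144]
tool_rot: [0.347, 0.913, -0.113, 0.184]
wrist_force: [0.3, 0.6, -0.5]
grip_width: 0.087
grip_force: 0.0
clock: 20.38
tcp_pos: [0.5109, 0.0474, 0.2147]
tool_rot: [-0.296, 0.955, 0.002, -0.006]
wrist_force: [0.3, 0.0, -0.1]
grip_width: 0.0869
grip_force: 0.0
clock: 20.75
tcp_pos: [0.5107, 0.0485, 0.2163]
tool_rot: [-0.293, 0.956, 0.002, -0.003]
wrist_force: [-0.5, 0.8, 0.2]
grip_width: 0.0869
grip_force: 0.0
t 20.75 tcp [0.5107 0.0485 0.2163] q [   4.   16.  107.    0.   57. -120.] F [-0.5  0.8  0.2] grip 0.0869
 twist [ 0.3 -0.3 -0.2] travel now-axes [-0.0025 -0.0015  0.2123] after-twist axes [-0.0013 -0.0004  0.2123]
floor 0.21575530721871755
(array([ 0.1, -4.4]), array([ 54.1, 147.1]), 89.5, 10751)
[[-71.5, -31.0, 174.3], [72.8, 22.4, 198.6]]
```

View pics/w4.png

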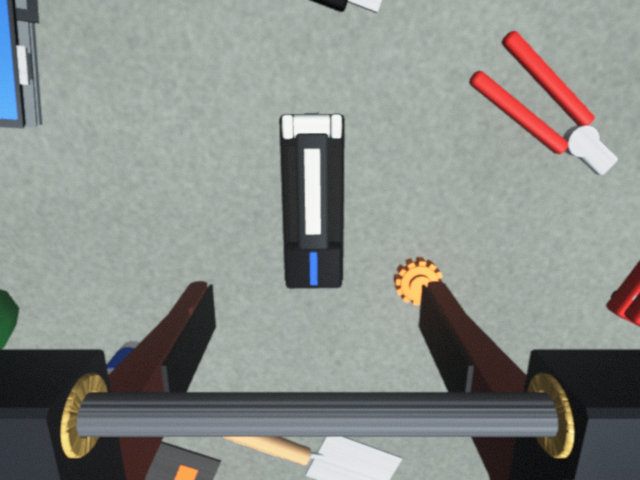

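The wrist view shows the scanner centred at about (313,200), with the gear to its right at (418,280), clear of the fingers. I'll shift 4.4 mm and grasp.

```bash
python3 -m handwheel '{"twist":[[0.3,-0.3,-0.2],[0,0,0],[0,0,0],[0,0,0],[0,0,0],[0,0,0],[0,0,0],[0,0,0]],"travel":[[0,-0.0042,0],[0,0,0.055],[0,0,0.055],[0,0,0.055],[0,0,0.025],[0,0,0.012],[0,0,0.008],[0,0,0.002]],"gripper":[0.087,0.087,0.087,0.087,0.087,0.087,0.087,0.087]}' 45
python3 -m handwheel '{"twist":[[0,0,0],[0,0,0],[0,0,0],[0,0,0],[0,0,0],[0,0,0],[0,0,0],[0,0,0]],"travel":[[0,0,0],[0,0,0],[0,0,0],[0,0,0],[0,0,-0.01],[0,0,-0.05],[0,0,-0.06],[0,0,-0.06]],"gripper":[0.04,0.04,0.04,0.04,0.04,0.04,0.04,0.04]}' 45
python3 -m handwheel '{"twist":[[0,0,0],[0,0,0],[0,0,0]],"travel":[[0,0,-0.06],[0,0,0],[0,0,0]],"gripper":[0.04,0.04,0.04]}'
python3 - <<'E'
from h import *
plan(case(0,47,200),intocase())
E
```

```text
clock: 21.8
tcp_pos: [0.5142, 0.0452, 0.0053]
tool_rot: [-0.296, 0.955, -0.0, 0.001]
wrist_force: [-0.2, 1.4, -0.9]
grip_width: 0.087
grip_force: 0.0
clock: 22.8
tcp_pos: [0.5127, 0.0449, 0.1864]
tool_rot: [-0.296, 0.955, 0.0, -0.001]
wrist_force: [1.5, -0.3, -4.0]
grip_width: 0.0537
grip_force: 45.0
clock: 23.18
tcp_pos: [0.5123, 0.0449, 0.2438]
tool_rot: [-0.296, 0.955, 0.0, -0.001]
wrist_force: [0.3, -0.4, -5.8]
grip_width: 0.0536
grip_force: 45.0
t 23.18 tcp [0.5123 0.0449 0.2438] q [   4.   13.  106.   -0.   61. -121.] F [ 0.3 -0.4 -5.8] grip 0.0536
 twist [ 25.1 -22.6  94. ] travel now-axes [ 0.1333 -0.2112  0.0127] after-twist axes [-0.1883 -0.1088  0.1234]
```

```bash
python3 -m handwheel '{"twist":[[2.51,-2.26,9.4],[2.51,-2.26,9.4],[2.51,-2.26,9.4],[2.51,-2.26,9.4],[2.51,-2.26,9.4],[2.51,-2.26,9.4],[2.51,-2.26,9.4],[2.51,-2.26,9.4]],"travel":[[0,0,0],[0,0,0],[0,0,0],[0,0,0],[0,0,0],[0,0,0],[0,0,0],[0,0,0]],"gripper":[0.04,0.04,0.04,0.04,0.04,0.04,0.04,0.04]}'
python3 -m handwheel '{"twist":[[2.51,-2.26,9.4],[2.51,-2.26,9.4],[0,0,0],[0,0,0]],"travel":[[0,0,0],[0,0,0],[0,0,0],[0,0,0]],"gripper":[0.04,0.04,0.04,0.04]}'
python3 - <<'E'
from h import *
plan(case(0,47,150),intocase())
E
```

```text
clock: 24.18
tcp_pos: [0.5114, 0.0446, 0.2419]
tool_rot: [0.353, 0.91, -0.113, 0.185]
wrist_force: [-0.7, 0.8, -5.9]
grip_width: 0.0537
grip_force: 45.0
clock: 24.68
tcp_pos: [0.5126, 0.0449, 0.2433]
tool_rot: [0.496, 0.829, -0.133, 0.221]
wrist_force: [-0.1, 0.4, -5.5]
grip_width: 0.0537
grip_force: 45.0
t 24.68 tcp [0.5126 0.0449 0.2433] q [ 21.  13. 113. -37.  56.  14.] F [-0.1  0.4 -5.5] grip 0.0537
 twist [ 0.  -0.1  0.2] travel now-axes [-0.1882 -0.1099  0.1725] after-twist axes [-0.1884 -0.1091  0.1728]
```

```bash
python3 -m handwheel '{"twist":[[0,0,0.2],[0,0,0],[0,0,0],[0,0,0],[0,0,0],[0,0,0],[0,0,0],[0,0,0]],"travel":[[-0.0376,-0.022,0.0345],[-0.0376,-0.022,0.0345],[-0.0376,-0.022,0.0345],[-0.0376,-0.022,0.0345],[-0.0376,-0.022,0.0345],[0,0,0],[0,0,0],[0,0,0]],"gripper":[0.04,0.04,0.04,0.04,0.04,0.04,0.04,0.04]}'
python3 - <<'E'
from h import *
plan(case(0,47,52),intocase());wristcheck("w5")
d=np.load("w5.npz");Q=toolpts(d);c=d["color"].astype(int)
m=(c.max(-1)<90)&(abs(Q[...,1])<.029)&(Q[...,2]>-.04)&(Q[...,2]<.01)&(abs(Q[...,0])<.09)
q=Q[m]*1000;print("scanner held",len(q),np.percentile(q,[.5,99.5],axis=0).round(1).tolist())
cv2.imwrite("pics/w5.png",d["color"][...,::-1])
E
```

```text
clock: 25.68
tcp_pos: [0.533, -0.2254, 0.1892]
tool_rot: [0.498, 0.828, -0.132, 0.223]
wrist_force: [0.4, -0.0, -6.0]
grip_width: 0.0537
grip_force: 45.0
t 25.68 tcp [ 0.533  -0.2254  0.1892] q [-12.  18. 116. -43.  33.  -6.] F [ 0.4 -0.  -6. ] grip 0.0537
 twist [ 0.2 -0.  -0.1] travel now-axes [-0.0005 -0.0005  0.0998] after-twist axes [-0.0005 -0.0002  0.0998]
rim z 0.0975
rim 20584 100.1 x [-57.7  90.5] y [-155.2   60.8]
board 3858 124.8 x [-29.7  67.8] y [-155.7  -63.4]
scan 1453 145.1 x [21.3 79.6] y [-59.8  55.7]
held 45610 [[-55.5, -28.5, -40.8], [74.8, 28.6, -10.8]]
scanner held 27971 [[-56.0, -28.3, -38.6], [74.8, 28.3, -10.5]]
```

View pics/w5.png

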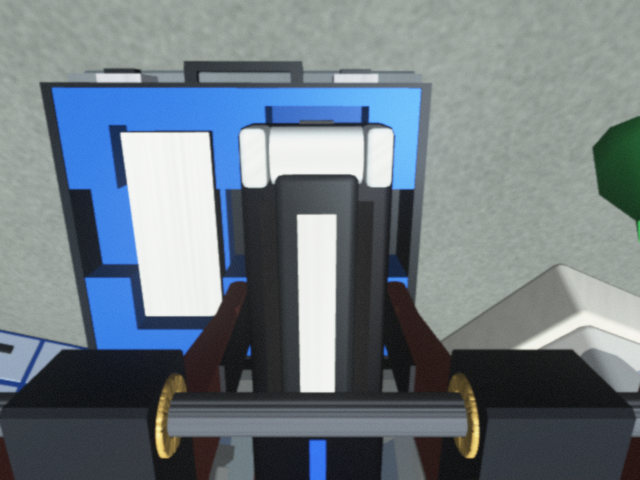

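The wrist view shows the board lying in its pocket at (170,225), and the scanner held straight over its own pocket at (315,250). I'll lower it.

```bash
python3 -m handwheel '{"twist":[[0.2,0,-0.1],[0,0,0],[0,0,0],[0,0,0],[0,0,0],[0,0,0],[0,0,0]],"travel":[[-0.0008,-0.0002,0.03],[0,0,0.03],[0,0,0.018],[0,0,0],[0,0,0.01],[0,0,0.01],[0,0,0]],"gripper":[0.04,0.04,0.04,0.04,0.04,0.04,0.04]}'
python3 - <<'E'
from h import *
plan(case(0,47,10.5),intocase());wristcheck("w6")
E
```

```text
clock: 26.6
tcp_pos: [0.556, -0.2704, 0.1041]
tool_rot: [0.499, 0.827, -0.134, 0.221]
wrist_force: [-1.2, 0.4, -5.1]
grip_width: 0.0532
grip_force: 45.0
t 26.6 tcp [ 0.556  -0.2704  0.1041] q [-17.  29. 114. -56.  26.   4.] F [-1.2  0.4 -5.1] grip 0.0532
 twist [-0.1 -0.  -0.1] travel now-axes [0.0008 0.0007 0.0424] after-twist axes [0.0008 0.0007 0.0424]
rim z 0.0015
rim 40764 1.6 x [32.2 91.6] y [-124.2   62. ]
board 5120 26.5 x [-20.6  68.4] y [-154.   -61.8]
scan 2491 46.3 x [16.9 81.2] y [-56.8  56.1]
held 47583 [[-55.5, -28.6, -40.6], [98.1, 28.9, 6.0]]
```

```bash
python3 -m handwheel '{"twist":[[0,0,0],[0,0,0],[0,0,0],[0,0,0],[0,0,0],[0,0,0],[0,0,0]],"travel":[[0.0005,0.0008,0.008],[0,0,0.01],[0,0,0.01],[0,0,0.008],[0,0,0.003],[0,0,0],[0,0,0]],"gripper":[0.04,0.04,0.04,0.04,0.04,0.04,0.04]}'
python3 - <<'E'
from h import *
plan(case(0,47,10.5),intocase())
E
```

```text
clock: 27.52
tcp_pos: [0.5658, -0.2868, 0.0708]
tool_rot: [0.499, 0.827, -0.134, 0.222]
wrist_force: [0.3, 0.1, -4.6]
grip_width: 0.0539
grip_force: 45.0
t 27.52 tcp [ 0.5658 -0.2868  0.0708] q [-18.  33. 113. -62.  23.   9.] F [ 0.3  0.1 -4.6] grip 0.0539
 twist [-0.1  0.  -0.2] travel now-axes [ 0.0006 -0.0003  0.004 ] after-twist axes [ 0.0006 -0.0003  0.004 ]
```

```bash
python3 -m handwheel '{"twist":[[0,0,0],[0,0,0],[0,0,0],[0,0,0]],"travel":[[0,0,0.002],[0,0,0.0015],[0,0,0.0008],[0,0,0]],"gripper":[0.04,0.04,0.04,0.04]}'
```

```text
clock: 28.02
tcp_pos: [0.5665, -0.2881, 0.0684]
tool_rot: [0.499, 0.827, -0.134, 0.222]
wrist_force: [-10.2, 10.8, 14.0]
grip_width: 0.0535
grip_force: 45.0
```

```bash
python3 -m handwheel '{"twist":[[0,0,0],[0,0,0],[0,0,0],[0,0,0],[0,0,0],[0,0,0],[0,0,0],[0,0,0]],"travel":[[0,0,0],[0,0,0],[0,0,-0.01],[0,0,-0.05],[0,0,-0.055],[0,0,-0.055],[0,0,0],[0,0,0]],"gripper":[0.066,0.066,0.066,0.066,0.066,0.066,0.066,0.066]}'
python3 - <<'E'
from h import *
from rig import ctrl
plan(case(0,47,170),intocase());wristcheck("w7")
d=np.load("w7.npz");Q=toolpts(d)*1000;c=d["color"]
b=(c[...,2].astype(int)>c[...,0].astype(int)+50)
m=b&(abs(Q[...,2]-161)<12)&(Q[...,0]>-90)
A=Q[m];h,e=np.histogram(A[:,2],np.arange(140,175,1));k=e[h.argmax()]+.5
A=A[abs(A[:,2]-k)<3];pl=np.linalg.lstsq(np.c_[A[:,:2],np.ones(len(A))],A[:,2],rcond=None)[0];print("rim plane",pl.round(4))
H=pl[0]*Q[...,0]+pl[1]*Q[...,1]+pl[2]-Q[...,2] # height above rim
for nm,y0 in(("board",-94),("scanner",0)):
  for x in(-50,-25,0,25,50,60): print(nm,x,[ (lambda s:round(float(np.nanmedian(s)),1) if s.size else None)(H[(abs(Q[...,0]-x)<5)&(abs(Q[...,1]-y0-y)<3)&(abs(H)<60)]) for y in(-22,-14,0,14,22)])
cv2.imwrite("pics/w7.png",d["color"][...,::-1])
E
```

```text
clock: 29.02
tcp_pos: [0.527, -0.2135, 0.2142]
tool_rot: [0.499, 0.827, -0.134, 0.222]
wrist_force: [0.2, -0.2, -0.3]
grip_width: 0.066
grip_force: 0.0
t 29.02 tcp [ 0.527  -0.2135  0.2142] q [-11.  15. 116. -41.  37.  -8.] F [ 0.2 -0.2 -0.3] grip 0.066
 twist [-0.1  0.  -0.1] travel now-axes [ 0.0005 -0.0005  0.0101] after-twist axes [ 0.0005 -0.0005  0.0101]
rim z 0.1275
rim 25813 128.7 x [-75.6  91.5] y [-155.    60.7]
board 3643 153.6 x [-32.4  69.2] y [-155.6   26.7]
scan 2151 173.3 x [-75.5  80.8] y [-42.5  52.2]
held 983 [[-96.8, -29.6, 1.2], [-94.1, 29.8, 7.0]]
rim plane [-8.000000e-04  4.100000e-03  1.540733e+02]
board -50 [20.3, 20.2, 20.3, 20.4, 20.3]
board -25 [20.3, 20.3, 20.3, 20.3, 20.2]
board 0 [20.2, 20.3, 20.2, 20.3, 20.2]
board 25 [20.2, 20.3, 20.3, 20.2, 20.3]
board 50 [20.1, 20.3, 20.4, 20.3, 20.3]
board 60 [20.2, 20.3, 20.2, 20.3, 20.4]
scanner -50 [19.7, 20.2, 20.7, 20.3, 19.7]
scanner -25 [2.2, 3.0, 20.2, 3.9, 2.1]
scanner 0 [2.2, 3.5, 20.7, 3.5, 2.3]
scanner 25 [2.3, 3.5, 20.7, 3.2, 2.2]
scanner 50 [2.2, 2.9, 20.5, 3.1, 2.1]
scanner 60 [19.7, 19.0, 19.8, 19.0, 19.5]
```

View pics/w7.png

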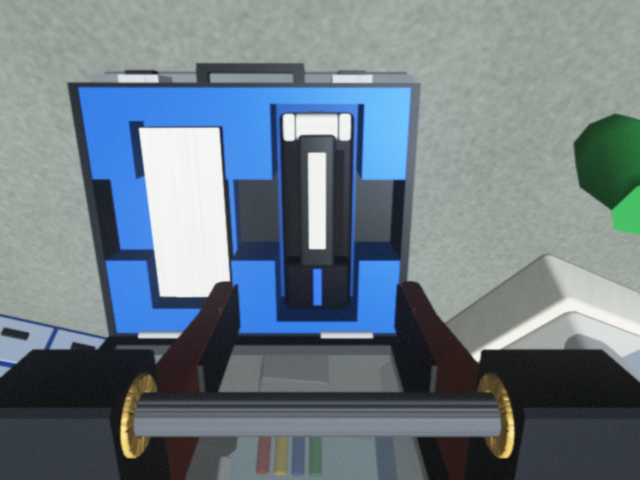

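The scanner and board tops are both flat and each lies at its seated height: the board is 20 mm above its floor, and the scanner about 40 mm above its own. Next is the lid. I'll shut the fingers and measure its angle.

```bash
python3 - <<'E'
from h import *
for n in("side0","top0"):
    P=(world(dict(np.load(n+".npz")))-CO)@CA*1000
    for z in(100,150,200,225):
        m=(P[...,0]>60)&(P[...,0]<200)&(abs(P[...,1])<110)&(abs(P[...,2]-z)<8); q=P[m]; print(n,z,len(q),np.percentile(q[:,0],[10,50,90]).round(0) if len(q) else "")
    m=(P[...,0]>60)&(P[...,0]<160)&(abs(P[...,1])<110)&(P[...,2]>60); print(np.percentile(P[m][:,2],[99,99.8]))
plan(case(155,0,270),intocase())
E
```

```text
side0 100 184 [89. 91. 94.]
side0 150 217 [91. 93. 95.]
side0 200 228 [93. 95. 97.]
side0 225 245 [94. 96. 99.]
[253.00315784 255.61499421]
top0 100 80 [ 99. 100. 101.]
top0 150 100 [101. 102. 103.]
top0 200 100 [103. 104. 104.]
top0 225 96 [103. 105. 105.]
[255.89033089 258.36910695]
t 29.07 tcp [ 0.5267 -0.2137  0.2133] q [-11.  15. 116. -41.  37.  -8.] F [0.4 0.3 0.4] grip 0.0664
 twist [-0.1 -0.  -0.1] travel now-axes [-0.155  -0.0469 -0.0906] after-twist axes [-0.1549 -0.0471 -0.0906]
```

```bash
python3 -m handwheel '{"twist":[[0,0,0],[0,0,0],[0,0,0],[0,0,0],[0,0,0],[0,0,0],[0,0,0],[0,0,0]],"travel":[[0,0,-0.058],[0,0,-0.058],[0,0,0],[-0.052,-0.0157,0],[-0.052,-0.0157,0],[-0.052,-0.0157,0],[0,0,0],[0,0,0]],"gripper":[0.0,0.0,0.0,0.0,0,0,0,0]}' 20
python3 - <<'E'
from h import *
plan(case(150,0,205),intocase())
E
```

```text
clock: 30.08
tcp_pos: [0.5203, -0.304, 0.3894]
tool_rot: [0.499, 0.827, -0.134, 0.219]
wrist_force: [-1.5, 0.3, -0.4]
grip_width: 0.0004
grip_force: 0.0
t 30.07 tcp [ 0.5203 -0.304   0.3894] q [-22.   4. 103. -24.  52. -38.] F [-1.5  0.3 -0.4] grip 0.0004
 twist [-0.3 -0.2 -0.2] travel now-axes [0.0042 0.0014 0.0885] after-twist axes [0.0045 0.0009 0.0885]
```

```bash
python3 -m handwheel '{"twist":[[-0.3,-0.2,-0.2],[0,0,0],[0,0,0],[0,0,0]],"travel":[[0.004,0.001,0.045],[0,0,0.0435],[0,0,0],[0,0,0]],"gripper":[0.0,0,0,0]}'
python3 -m handwheel '{"twist":[[0,0,0],[0,0,0],[0,0,0],[0,0,0],[0,0,0],[0,0,0],[0,0,0],[0,0,0]],"travel":[[0.018,0,0],[0.018,0,0],[0.016,0,0],[0.016,0,0],[0.015,0,0],[0.014,0,0.003],[0.013,0,0.003],[0.013,0,0.004]],"gripper":[0.0,0,0,0,0,0,0,0]}'
python3 - <<'E'
from h import *
plan(case(27,0,195),intocase())
E
```

```text
clock: 30.58
tcp_pos: [0.5415, -0.3384, 0.3138]
tool_rot: [0.496, 0.828, -0.133, 0.224]
wrist_force: [0.8, -0.2, 0.7]
grip_width: 0.0002
grip_force: 0.0
clock: 31.58
tcp_pos: [0.4948, -0.2493, 0.2455]
tool_rot: [0.496, 0.828, -0.132, 0.226]
wrist_force: [0.7, -0.5, 0.8]
grip_width: 0.0001
grip_force: 0.3
t 31.57 tcp [ 0.4948 -0.2493  0.2455] q [-17.  10. 118. -37.  36. -17.] F [ 0.7 -0.5  0.8] grip 0.0001
 twist [0.4 0.4 0. ] travel now-axes [ 0.0035 -0.0023  0.004 ] after-twist axes [ 0.0034 -0.0023  0.004 ]
```

```bash
python3 -m handwheel '{"twist":[[0,0,0],[0,0,0],[0,0,0],[0,0,0],[0,0,0],[0,0,0]],"travel":[[0.013,0,0.007],[0.012,0,0.007],[0.011,0,0.008],[0.010,0,0.010],[0.009,0,0.010],[0.009,0,0.011]],"gripper":[0,0,0,0,0,0]}'
python3 -m handwheel '{"twist":[[0,0,0],[0,0,0],[0,0,0],[0,0,0],[0,0,0]],"travel":[[0.007,0,0.013],[0.006,0,0.013],[0.005,0,0.013],[0.004,0,0.013],[0,0,0]],"gripper":[0,0,0,0,0]}'
python3 - <<'E'
from h import *
plan(case(-63,0,60.5),intocase())
E
```

```text
clock: 32.33
tcp_pos: [0.4819, -0.2242, 0.1672]
tool_rot: [0.496, 0.828, -0.132, 0.226]
wrist_force: [0.4, -1.5, 0.6]
grip_width: 0.0003
grip_force: 0.2
clock: 32.95
tcp_pos: [0.4848, -0.2306, 0.1102]
tool_rot: [0.496, 0.828, -0.133, 0.225]
wrist_force: [-0.8, -0.5, -0.1]
grip_width: 0.0003
grip_force: 0.0
t 32.95 tcp [ 0.4848 -0.2306  0.1102] q [-14.  24. 124. -65.  24.  16.] F [-0.8 -0.5 -0.1] grip 0.0003
 twist [0.3 0.3 0.1] travel now-axes [ 0.0076 -0.0024  0.0319] after-twist axes [ 0.0074 -0.0022  0.032 ]
```

```bash
python3 -m handwheel '{"twist":[[0,0,0],[0,0,0],[0,0,0],[0,0,0],[0,0,0],[0,0,0]],"travel":[[0.003,0,0.012],[0.002,0,0.010],[0,0,0.006],[0,0,0.003],[0,0,0.002],[0,0,0]],"gripper":[0,0,0,0,0,0]}'
python3 - <<'E'
from h import *
plan(case(-63,0,60.5),intocase())
E
```

```text
clock: 33.7
tcp_pos: [0.4903, -0.2409, 0.0807]
tool_rot: [0.496, 0.828, -0.132, 0.226]
wrist_force: [-10.6, 15.6, 28.7]
grip_width: 0.0003
grip_force: 17.2
t 33.7 tcp [ 0.4903 -0.2409  0.0807] q [-16.  28. 123. -74.  22.  25.] F [-10.6  15.6  28.7] grip 0.0003
 twist [0.3 0.3 0. ] travel now-axes [ 0.0028 -0.0022  0.0005] after-twist axes [ 0.0028 -0.0022  0.0005]
```

```bash
python3 -m handwheel '{"twist":[[0,0,0],[0,0,0],[0,0,0],[0,0,0],[0,0,0]],"travel":[[0,0,-0.02],[0,0,-0.06],[0,0,-0.06],[0,0,0],[0,0,0]],"gripper":[0,0,0,0,0]}'
python3 - <<'E'
from h import *
from rig import ctrl
plan(case(-63,0,160),intocase())
d=ctrl.camera("wrist");Q=toolpts(d);s=ctrl.sense()
P=(R.from_quat(s["tool_rot"]).apply(Q.reshape(-1,3))+s["tcp_pos"]-CO)@CA*1000
# frame of lid: dark pixels at edges
for x in(-85,-60,-30,0,40):
    print(x,[(lambda q:(np.round(np.nanpercentile(q,[25,75]),1).tolist() if q.size else None))(P[(abs(P[:,0]-x)<5)&(abs(P[:,1]-y)<4)&(P[:,2]>0)&(P[:,2]<90),2]) for y in(-108,-60,0,60,108)])
t=ctrl.camera("top");w=cv2.resize(d["color"],(400,300));t2=cv2.resize(t["color"][140:300,220:540],(800,300)[::1])[:, :]
s2=ctrl.camera("side")["color"][80:260,220:420]
o=np.zeros((600,800,3),np.uint8);o[:300,:400]=w;o[:300,400:]=cv2.resize(s2,(400,300));o[300:]=t2
cv2.imwrite("pics/end.png",o[...,::-1])
E
```

```text
clock: 34.33
tcp_pos: [0.4566, -0.1797, 0.1997]
tool_rot: [0.496, 0.828, -0.133, 0.225]
wrist_force: [-0.6, -0.7, 0.4]
grip_width: 0.0006
grip_force: 0.0
t 34.33 tcp [ 0.4566 -0.1797  0.1997] q [ -8.  10. 125. -46.  34.   0.] F [-0.6 -0.7  0.4] grip 0.0006
 twist [0.3 0.2 0. ] travel now-axes [ 0.0019 -0.0014  0.0391] after-twist axes [ 0.0018 -0.0012  0.0391]
-85 [[60.7, 61.7], [60.4, 61.3], [59.9, 61.0], [59.6, 60.6], [59.7, 60.5]]
-60 [[60.4, 61.3], [59.8, 60.9], [59.5, 60.7], [59.3, 60.2], [59.7, 60.6]]
-30 [[60.5, 61.5], [59.9, 60.8], [59.7, 60.5], [59.4, 60.2], [59.5, 60.3]]
0 [[60.5, 61.3], [60.0, 60.8], [59.9, 60.7], [59.3, 60.1], [59.3, 60.4]]
40 [[60.4, 61.2], [59.8, 60.6], [59.5, 60.2], [59.2, 59.9], [59.4, 60.2]]
```

View pics/end.png

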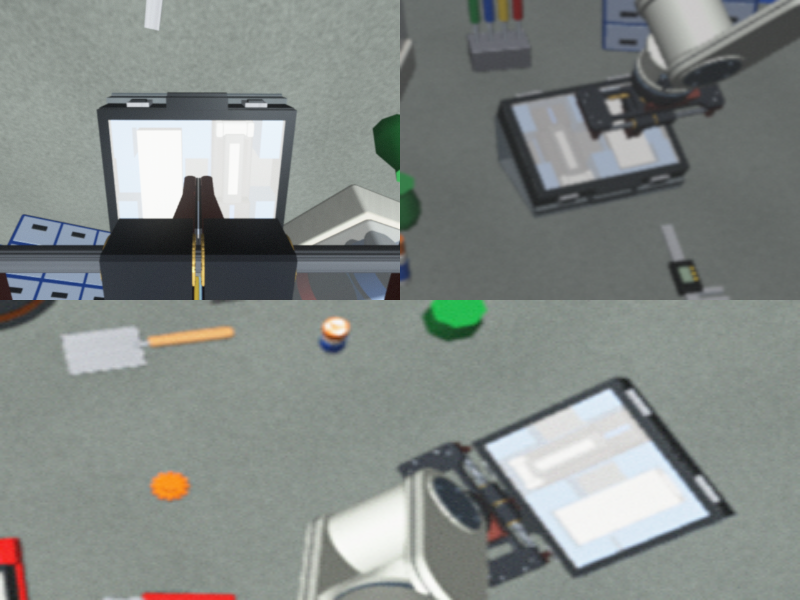

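The lid is level with the rim: its outer face reads 60–61 mm across the whole panel. The scanner and board show through it at (230,160) and (160,170), the bystanders haven't moved, and the robot is clear. I'm handing the job in.

```bash
python3 -c "
from rig import ctrl
print(ctrl.finish_job())"
```

```text
the job is handed in; nothing more can be done
None
```

I handed the job in at about 34 s: scanner and board folded and measured flat and seated in their pockets, lid shut, bystanders apparently unmoved; on the first try the board pressed on the pocket edge with about 28 N at the wrist, so I backed off and re-placed it.

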